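Clear the split stopper into the bench bin

TASK

A cork stopper has split into two halves, which lie on the desk. Throw both halves into the grey waste bin, and leave the whole cork stopper standing where it is.

Things in the scene. Friction and masses are not known exactly. Their poses are not given: they have to be found in the camera images.
- half_1: one half of a cork stopper that has split lengthwise: brown cork, half-round, lying on its flat split face. 40 mm long along its own x, 42 mm wide (own y) at the thin end (-x) to 48 mm at the thick end (+x), 24 mm high at most; about 20 g. The two end faces are flat, upright and parallel, 40 mm apart. Origin: centre of the flat underside; z up. It lies on the open desk at any yaw.
- half_2: one half of a cork stopper that has split lengthwise: brown cork, half-round, lying on its flat split face. 40 mm long along its own x, 42 mm wide (own y) at the thin end (-x) to 48 mm at the thick end (+x), 24 mm high at most; about 20 g. The two end faces are flat, upright and parallel, 40 mm apart. Origin: centre of the flat underside; z up. It lies on the open desk at any yaw; same as half_1.
- whole_stopper: the sound cork stopper: brown cork, round and tapered, standing upright on its thin end, 42 mm diameter at the foot, 48 mm at the top, 40 mm high, about 45 g, loose. Origin: centre of its underside. Halves and whole stopper stand at least 85 mm apart, centre to centre, in any order.
- waste_bin: square open-topped bench bin of grey plastic, fixed, on the left of the desk: 150 x 150 mm outside, 80 mm high (rim bead to 84 mm), walls 4 mm, 142 x 142 mm inside, floor 4 mm. Origin: centre of its underside; x and y along its sides; z up. Both halves fit in side by side.
Mind the look-alikes: they are no part of the job. What is shaped like the half_1 but black or orange is not meant.

How it is judged:
By the outcome, as a careful person would: the job done as asked, in the order asked, and still so for the second after the job is handed in, with the robot touching nothing.
It also fails if it takes over 54 s, if anything falls off the work surface, if the arm or the gripper's body presses on something with over 40 N, if the wrist force passes 120 N, or if a joint passes its speed limit or range.

ROBOT

A 6-joint arm with a two-finger parallel gripper is mounted at the origin on a cart in front of the work surface, level with it; the furniture and walls round the work are solid. World frame = base frame: x ahead of the robot, y to its left, z up, the work surface at z = 0. Lengths are in mm, angles in rad, forces in N, time in s.
With the tool pointing down it reaches from about 225 to 725 mm from the base axis. Payload 3.1 kg.
Tool frame: the origin (TCP) lies midway between the tips of the shut fingers; the grasp point (between the pads) lies robot.grip_depth behind it (robot.grip_depth is the distance from the TCP to the grasp point, in mm); z points along the fingers, y is the direction in which the jaws open and shut (so a half turn about z gives the same grasp; the last joint's range is limited). The gripper opens to 85 mm and grips with 20 to 120 N. Pads are 22 mm wide; open, the fingers measure 114 mm over their backs; the gripper's body (76 mm by 85 mm) begins 54 mm behind the grasp point. The pads swing forward as they close: fully open they stand 13 mm farther back than shut.
Start: joints at [1.147, 0.048, 0.099, 1.622, 0, 1.443], TCP at [153.047, 502.189, 231.312] pointing down, gripper open.
Joint ranges: [-2.91, 2.91], [-0.99, 1.94], [-1.21, 1.42], [-2.12, 2.29], [-1.49, 1.47], [-3.14, 3.14]. Speed limits (rad/s): [2.79, 2.79, 3.14, 3.14, 3.14, 3.14].

INTERFACE

Orientations are given as a rotation vector (axis times angle).
In Python, from rig import robot, get_image, find_in, regions_of gives the robot as it stands.
- The arm moves only by the shell command python3 -m inch 'ROWS' [OPENING]. ROWS is JSON, a list that holds one entry, the list of rows, each a list of 6 numbers: the shift along the tool's x, y, z in mm, then the turn, a rotation vector about the tool's x, y, z in rad. A call has 1 to 12 rows; each row shifts and turns the pose as measured when the row begins, along the tool's axes as they then stand; what a row does not reach is not made up. A row lasts 1/10 s, in which the tool goes at most 50 mm and 8.59 degrees, less where a joint would pass 70% of its speed; a pose out of reach is approached as far as the arm can. A call is refused whole if a number of a shift passes 50 or a number of a turn 0.15, either way. A call with a gripper value outside its range is refused whole. OPENING is the opening, from 0 (shut) to 1 (fully open), set as the call begins (- or left out, the last holds). The fingers move at their own pace and stop on an object; the grip force is fixed at half the most. Time passes only in rows, so rows that do not move let the fingers close. It gives the time, the measured TCP pose, the force and the opening at its end, in the units of the state.
- robot.get_state(): the state, without advancing time (a new reading comes with each control period).
- get_image(name): name is "side" or "top"; returns a dict with "img" (400x640x3 uint8, red, green, blue), "range_z" (400x640 float32, mm along the optical axis (not along the pixel's ray), 0 where there is no reading), "camera_matrix" (3x3 intrinsics, pixels), "k1" (the pictures are not rectified: a ray, as slopes to the right and down, at radius r is drawn at 1 + k1 r^2 times it, then the intrinsics apply), "T" (4x4, takes a point from camera to world coordinates). Camera axes: x right, y up, looking along -z (the intrinsics and any distortion apply to the point x, -y, -z); pixel columns grow to the right and rows downward; lengths in mm; the calibration is good to about 2 mm. A picture is of the moment at which its call begins.
- robot.sign_off(): hands the job in, once; it reports no verdict.
Trained networks look in a picture, given as the dict that the camera call returned (one of the last four; its "shot" number tells which), for a name from the list of things; names that differ only in an ending like _2 or _b are one class to them, and where a whole thing is asked for, a point or a joint stands for the part that bears it (a point fixed in the world has none). Each returns a list of dicts, best first, with "score" (0 to 1); they miss things now and then, are a little off and sometimes report something else, mostly with a low value. They report only what shows in the picture. A call takes as long as a camera call. They do not tell look-alikes from the thing itself.
- find_in(picture, query): "uv" ([column, row] in pixels, amid what is visible of it).
- regions_of(picture, query): "mask" (400x640 bool, what is visible of it) and "uv" ([column, row] in pixels, amid what is visible of it).
The state is a dict: "t": time; "q": joint angles; "joint_vel": joint speeds; "effort": joint torques, N m; "tcp_pos": TCP position; "orientation": TCP orientation; "ft_force": force on the tool from outside, world axes, zero at the start; "torque": the same for the moment, N m; "gripper_width": finger opening in mm.
Only numpy, scipy, OpenCV 4.12 (cv2) and the standard library are available. Lean on these libraries where they do the work, as an engineer would, in place of code of your own. Each camera call takes 0.05 s, during which the arm holds its last target.

## Working session

There is one attempt and no reset: what is moved stays moved. The work goes in short steps, Python scripts to look and compute and a shell command to move; the robot and the scene stay as the last step left them, time stands still between calls to the robot, and variables do not carry over. Pictures are saved under pics/ and viewed, and the job is handed in when it is done.

```bash
mkdir -p pics; ls; python3 - <<'E'
from rig import robot,get_image,find_in,regions_of
import cv2,pickle
print(robot.grip_depth,robot.get_state())
for n in ("top","side"):
    p=get_image(n); cv2.imwrite(f"pics/{n}0.png",p["img"][:,:,::-1])
    pickle.dump(p,open(f"pics/{n}0.pkl","wb"))
    print(n,p["T"].round(3).tolist(),p["camera_matrix"].tolist(),p["k1"])
    for q in ("half_1","whole_stopper","waste_bin"):
        print(q,[(round(d["score"],2),[int(x) for x in d["uv"]]) for d in find_in(p,q)])
E
```

```text
pics
18.700000000000003 {'t': 0.0, 'q': array([1.14720738e+00, 4.87688533e-02, 9.75983264e-02, 1.62202101e+00,
       3.29524713e-05, 1.44301819e+00]), 'joint_vel': array([-0.00154499, -0.00072956, -0.00045038,  0.00137817,  0.00101806,
        0.00059494]), 'effort': array([-9.01778294e-04, -3.38780057e+01,  3.20016861e+01,  2.03180459e-02,
       -1.94949985e-04, -2.93250906e-06]), 'tcp_pos': array([152.78105991, 501.63290065, 230.10801491]), 'orientation': array([-0.46286524, -3.10661421,  0.00360545]), 'ft_force': array([-0.29642516,  0.03525368, -0.42935294]), 'torque': array([ 0.0382222 , -0.00870418,  0.00332912]), 'gripper_width': 85.55708853585863}
top [[0.011, 0.98, -0.199, 237.659], [-1.0, 0.014, 0.013, -11.654], [0.016, 0.199, 0.98, 1193.89], [0.0, 0.0, 0.0, 1.0]] [[393.9496644290736, 0.0, 324.10745213889055], [0.0, 393.9496644290736, 202.9258184947154], [0.0, 0.0, 1.0]] -0.018813464065471856
half_1 [(0.71, [388, 217]), (0.63, [447, 226]), (0.58, [418, 227]), (0.51, [299, 207])]
whole_stopper [(0.5, [341, 205])]
waste_bin [(0.97, [196, 197])]
side [[0.925, 0.148, -0.35, 26.334], [-0.38, 0.341, -0.86, -1167.274], [-0.008, 0.928, 0.372, 556.79], [0.0, 0.0, 0.0, 1.0]] [[452.9974557277433, 0.0, 325.25874462748715], [0.0, 452.9974557277433, 204.0242693967338], [0.0, 0.0, 1.0]] -0.03426128529529927
half_1 [(0.64, [334, 253]), (0.6, [307, 216]), (0.58, [358, 295]), (0.5, [341, 273])]
whole_stopper [(0.49, [321, 229])]
waste_bin [(0.58, [280, 175])]
```

```bash
python3 - <<'E'
import cv2
a=cv2.imread("pics/top0.png");cv2.imwrite("pics/top0c.png",cv2.resize(a[120:300,150:550],(800,360),interpolation=cv2.INTER_CUBIC))
a=cv2.imread("pics/side0.png");cv2.imwrite("pics/side0c.png",cv2.resize(a[120:340,200:460],None,fx=2.6,fy=2.6,interpolation=cv2.INTER_CUBIC))
E
```

```text
(no output)
```

View pics/top0c.png

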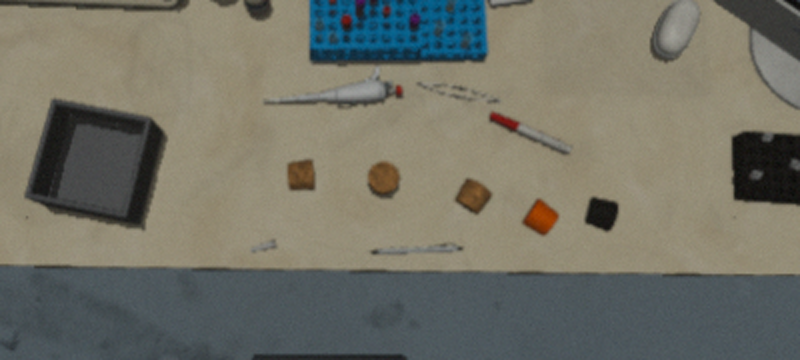

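View pics/side0c.png

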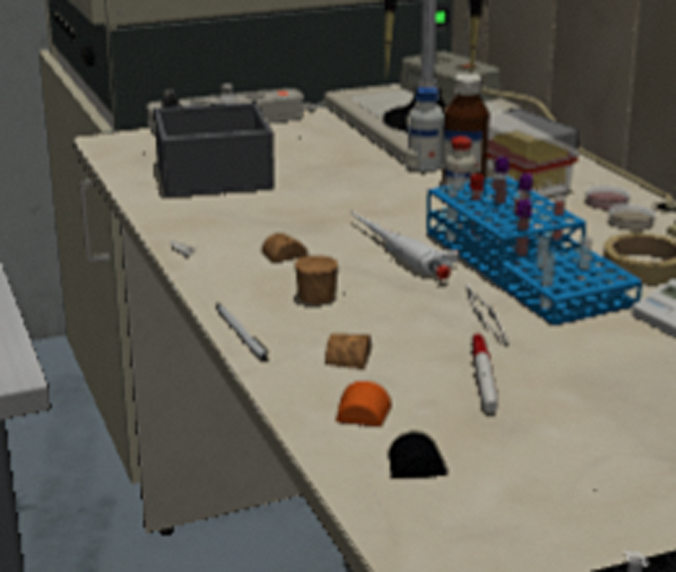

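View pics/top0.png

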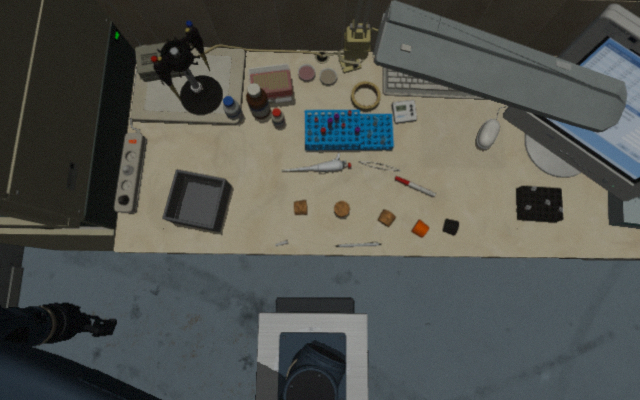

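```bash
cat > h.py <<'E'
import numpy as np,cv2
def pts(p,m):
    K=p["camera_matrix"];v,u=np.nonzero(m);z=p["range_z"][v,u];k=z>0;u,v,z=u[k],v[k],z[k]
    x=(u-K[0,2])/K[0,0];y=(v-K[1,2])/K[1,1]
    a,b=x.copy(),y.copy()
    for _ in range(5):
        s=1+p["k1"]*(a*a+b*b);a,b=x/s,y/s
    c=np.c_[a*z,-b*z,-z]
    return c@p["T"][:3,:3].T+p["T"][:3,3]
def proj(p,w):
    c=(np.asarray(w)-p["T"][:3,3])@p["T"][:3,:3]
    a,b=c[:,0]/-c[:,2],-c[:,1]/-c[:,2];s=1+p["k1"]*(a*a+b*b);K=p["camera_matrix"]
    return np.c_[a*s*K[0,0]+K[0,2],b*s*K[1,1]+K[1,2]]
E
python3 - <<'E'
from rig import robot,get_image,find_in,regions_of
from h import *
import pickle
for n in ("top","side"):
    p=get_image(n)
    big=cv2.resize(p["img"],None,fx=8,fy=8,interpolation=cv2.INTER_CUBIC)
    out=[]
    for q in ("half_1","whole_stopper","waste_bin"):
        for d in regions_of(p,q):
            w=pts(p,d["mask"]);h=w[:,2];lo,hi=np.percentile(w,[3,97],0)
            print(n,q,round(d["score"],2),[int(x) for x in d["uv"]],d["mask"].sum(),w.mean(0).round(),lo.round(),hi.round(),p["img"][d["mask"]].mean(0).round())
            r=cv2.minAreaRect(w[:,:2].astype(np.float32)); print("   rect",r)
            out.append((q,d["mask"]))
    pickle.dump((p,out),open(f"pics/{n}1.pkl","wb"))
    # crops
    cs=[(300,207),(388,217)] if n=="top" else [(308,216),(334,253)]
    cv2.imwrite(f"pics/{n}1c.png",np.hstack([cv2.resize(p["img"][v-14:v+14,u-16:u+16],(400,350),interpolation=cv2.INTER_NEAREST) for u,v in cs])[:,:,::-1])
E
```

```text
top half_1 0.73 [385, 219] 152 [ 435. -218.   20.] [ 417. -238.   11.] [ 454. -200.   27.] [102.  73.  42.]
   rect ((434.4623718261719, -218.568603515625), (40.792633056640625, 36.376800537109375), 59.469139099121094)
top half_1 0.7 [300, 208] 218 [463.  43.  16.] [444.  24.  -1.] [490.  63.  27.] [103.  80.  53.]
   rect ((466.1446838378906, 42.68060302734375), (51.02864074707031, 42.394927978515625), 2.120960235595703)
top half_1 0.59 [419, 227] 181 [ 402. -320.   18.] [ 383. -342.    2.] [ 424. -300.   26.] [135.  60.  12.]
   rect ((404.36541748046875, -323.9560852050781), (41.80617904663086, 45.22471618652344), 55.87834167480469)
top half_1 0.54 [448, 226] 196 [ 409. -411.   18.] [ 390. -430.    4.] [ 429. -392.   25.] [32. 30. 26.]
   rect ((410.8216857910156, -411.8268127441406), (40.32741928100586, 41.916473388671875), 74.4588623046875)
top whole_stopper 0.54 [345, 207] 201 [456. -80.  40.] [436. -99.  20.] [476. -60.  46.] [109.  80.  47.]
   rect ((456.9833984375, -79.59945678710938), (43.355220794677734, 45.010948181152344), 0.29451072216033936)
top waste_bin 0.81 [196, 2
[... 562 characters left out ...]
155128479003906, 39.67028045654297), 49.99283981323242)
side half_1 0.46 [334, 255] 205 [ 430. -229.   11.] [ 410. -248.   -3.] [ 458. -178.   21.] [103.  76.  49.]
   rect ((437.95379638671875, -209.01412963867188), (79.83027648925781, 44.418540954589844), 65.63245391845703)
side whole_stopper 0.55 [320, 229] 252 [451. -95.  24.] [ 433. -106.    0.] [472. -72.  38.] [77. 56. 35.]
   rect ((454.5026550292969, -86.855712890625), (43.8829345703125, 43.198280334472656), 35.82659149169922)
side waste_bin 0.81 [281, 178] 1522 [464. 316.  46.] [389. 258.  -0.] [545. 424.  80.] [42. 42. 43.]
   rect ((498.4866638183594, 405.7816162109375), (303.0916748046875, 182.69451904296875), 78.47827911376953)
```

View pics/top1c.png

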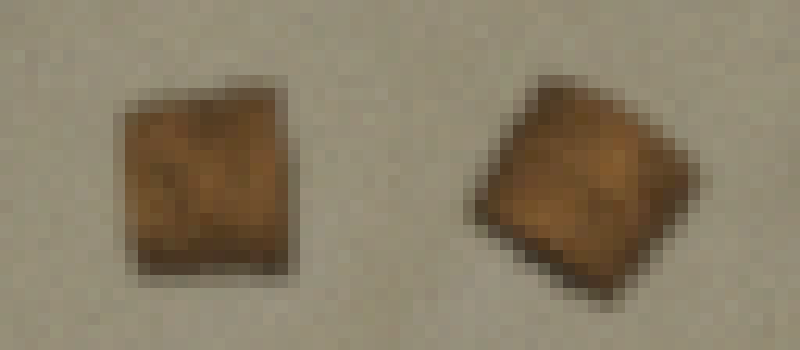

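View pics/side1c.png

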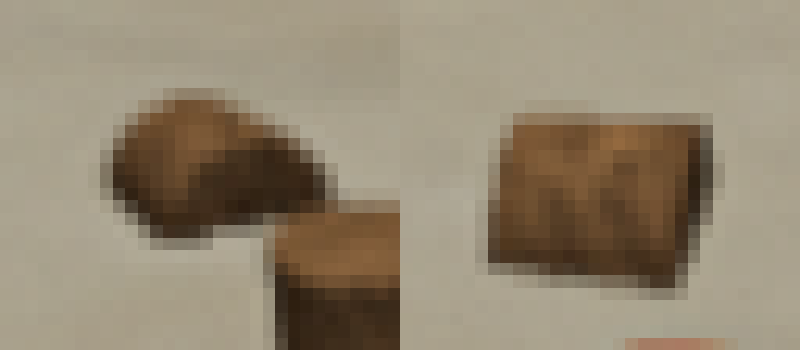

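```bash
cat > fit.py <<'E'
import pickle
from h import *
from scipy.optimize import minimize
def model(x,y,yaw,z0=0):
    P=[]
    for X,R in((-20,21),(20,24)):
        for a in np.linspace(0,np.pi,25):P.append((X,R*np.cos(a),R*np.sin(a)))
    P=np.array(P);c,s=np.cos(yaw),np.sin(yaw)
    return np.c_[x+c*P[:,0]-s*P[:,1],y+s*P[:,0]+c*P[:,1],P[:,2]+z0]
def sat(p):
    hsv=cv2.cvtColor(p["img"],cv2.COLOR_RGB2HSV).astype(int)
    return hsv[:,:,1]
def soft(p,w,u0,v0,n,S=6):
    uv=proj(p,w);uv=(uv-[u0,v0]+0.5)*S
    m=np.zeros((n*S,n*S),np.uint8);h=cv2.convexHull(uv.astype(np.float32))
    cv2.fillConvexPoly(m,np.round(h*16).astype(np.int32),255,shift=4)
    return cv2.resize(m,(n,n),interpolation=cv2.INTER_AREA)/255.
def fit(views,guess,ns=36):
    # views: list of (p,ignore-mask or None)
    dat=[]
    for p,ig in views:
        c=proj(p,[[guess[0],guess[1],10]])[0].round().astype(int);u0,v0=c-ns//2
        t=np.clip((sat(p)[v0:v0+ns,u0:u0+ns]-70)/60.,0,1);W=np.ones_like(t)
        if ig is not None: W[ig[v0:v0+ns,u0:u0+ns]]=0
        yy,xx=np.mgrid[:ns,:ns]; W[(xx-ns/2)**2+(yy-ns/2)**2>14**2]=0
        dat.append((p,u0,v0,t,W))
    f=lambda g:sum((W*(soft(p,model(*g[:2],g[2]),u0,v0,ns)-t)**2).sum() for p,u0,v0,t,W in dat)
    res=[]
    for y0 in np.deg2rad(np.arange(-180,180,30)):
        r=minimize(f,[guess[0],guess[1],y0],method="Nelder-Mead",options=dict(initial_simplex=[[guess[0],guess[1],y0],[guess[0]+8,guess[1],y0],[guess[0],guess[1]+8,y0],[guess[0],guess[1],y0+.3]],xatol=.01,fatol=.001))
        res.append((r.fun,r.x[0],r.x[1],np.rad2deg(r.x[2])))
    res.sort();return res
E
python3 - <<'E'
from fit import *
pt,ot=pickle.load(open("pics/top1.pkl","rb"));ps,os_=pickle.load(open("pics/side1.pkl","rb"))
ws=[m for q,m in os_ if q=="whole_stopper"][0];ws=cv2.dilate(ws.astype(np.uint8),np.ones((5,5)))>0
for v,u in((208,300),(190,300),(217,388)):print(sat(pt)[v,u-14:u+15:2])
for nm,g in(("A",(463,43)),("B",(434,-220))):
    for l,vw in(("both",[(pt,None),(ps,ws)]),("top",[(pt,None)]),("side",[(ps,ws)])):
        for r in fit(vw,g)[:4]:print(nm,l,np.round(r,2))
# bin
q=[m for q,m in ot if q=="waste_bin"][0];w=pts(pt,q);r=w[w[:,2]>70];print("rim",len(r),cv2.minAreaRect(r[:,:2].astype(np.float32)))
print(proj(pt,[[482,353,84]]))
E
```

```text
[ 45  51  44  52 129 152 157 162 149 152 138  52  47  51  52]
[50 48 49 51 51 53 50 47 49 53 51 47 56 49 49]
[ 53  55  69 145 153 155 153 154 161 147 138  64  50  48  56]
A both [ 39.03 464.18  45.15 -86.29]
A both [ 39.17 464.48  45.14 -87.9 ]
A both [ 39.2  464.48  45.17 -87.81]
A both [  50.65  463.23   44.63 -183.07]
A top [ 14.51 464.75  45.93 -84.29]
A top [ 14.64 464.57  46.09 -83.34]
A top [ 15.42 466.2   46.21 -83.69]
A top [ 16.45 465.42  45.73  95.41]
A side [ 11.74 461.52  38.7  -95.29]
A side [ 11.75 461.56  38.69 -95.33]
A side [ 11.89 461.8   38.56 -95.09]
A side [  17.71  462.07   41.37 -189.47]
B both [  44.76  433.59 -218.96  -28.52]
B both [  45.18  433.9  -219.06  -28.05]
B both [  45.73  433.34 -219.05  -29.12]
B both [  47.32  433.78 -219.45 -207.24]
B top [  13.15  437.71 -219.14 -121.83]
B top [  13.21  437.77 -219.26 -122.62]
B top [  13.23  437.01 -219.12   58.25]
B top [  13.34  437.76 -219.34   56.79]
B side [  19.32  431.66 -222.33  153.52]
B side [  19.38  431.83 -222.27  154.16]
B side [  19.39  431.85 -222.28 -205.85]
B side [  19.4   431.83 -222.52  153.19]
rim 629 ((472.8553771972656, 346.98529052734375), (152.83477783203125, 151.27133178710938), 79.56898498535156)
[[192.1863289  194.52512967]]
```

```bash
cat > d.py <<'E'
import sys
from rig import robot
import numpy as np
from scipy.spatial.transform import Rotation as R
# usage: d.py x y z jawdeg  -> tool-frame delta to the target (tool pointing down, tool y along jawdeg mod 180)
x,y,z,j=map(float,sys.argv[1:5]);s=robot.get_state();r=R.from_rotvec(s["orientation"])
best=[]
for k in(0,180):
    a=np.deg2rad(j+k);Y=np.array([np.cos(a),np.sin(a),0]);Z=np.array([0,0,-1.]);t=R.from_matrix(np.c_[np.cross(Y,Z),Y,Z])
    best.append((r.inv()*t).as_rotvec())
best.sort(key=np.linalg.norm)
yv=r.apply([0,1,0]);print("t",round(s["t"],2),"tcp",s["tcp_pos"].round(1),"toolz",r.apply([0,0,1]).round(3),"jaw",round(np.rad2deg(np.arctan2(yv[1],yv[0])),1),"w",round(s["gripper_width"],1),"F",s["ft_force"].round(1),"q6",s["q"][5].round(2),"q1",s["q"][0].round(2))
print("shift",r.inv().apply(np.array([x,y,z])-s["tcp_pos"]).round(1),"turns",best[0].round(3),"or",best[1].round(3))
E
python3 d.py 464 44 150 -87
```

```text
t 0.8 tcp [153.1 502.2 231.4] toolz [ 0.  0. -1.] jaw 73.1 w 85.4 F [ 0.1 -0.7  1.4] q6 1.44 q1 1.15
shift [-431.  -347.7   81.3] turns [ 0.     0.    -0.348] or [ 0.    -0.     2.793]
```

```bash
python3 -m inch '[[[-20,-16,0,0,0,0],[-36,-29,0,0,0,0],[-36,-29,0,0,0,0],[-36,-29,0,0,0,0],[-36,-29,0,0,0,0],[-36,-29,0,0,0,0],[-36,-29,0,0,0,0],[-36,-29,0,0,0,0],[-36,-29,0,0,0,0],[-36,-29,0,0,0,0],[-36,-29,0,0,0,0],[-20,-16,0,0,0,0]]]' 1; python3 d.py 464 44 110 -87
```

```text
t: 2.0
tcp_pos: [452.9, 66.5, 231.7]
orientation: [0.446, 3.102, 0.009]
ft_force: [-0.4, 1.1, -0.1]
gripper_width: 85.3
t 2.0 tcp [452.9  66.5 231.7] toolz [ 0.009  0.005 -1.   ] jaw 73.6 w 85.3 F [-0.4  1.1 -0.1] q6 0.28 q1 -0.0
shift [-16.1 -19.3 121.7] turns [ 0.006  0.008 -0.338] or [ 0.012 -0.008  2.804]
```

```bash
python3 -m inch '[[[-8,-10,20,0,0,0],[-8,-9,30,0,0,0],[0,0,30,0.003,0.004,-0.12],[0,0,25,0.003,0.004,-0.12],[0,0,10,0,0,-0.1],[0,0,0,0,0,0],[0,0,0,0,0,0]]]'; python3 d.py 464 44 50 -87
```

```text
t: 2.7
tcp_pos: [467.9, 37.3, 114.1]
orientation: [-0.086, 3.136, -0.002]
ft_force: [0.1, 0.5, 0.0]
gripper_width: 85.6
t 2.7 tcp [467.9  37.3 114.1] toolz [ 0.004 -0.001 -1.   ] jaw 93.1 w 85.6 F [0.1 0.5 0. ] q6 -0.12 q1 -0.06
shift [ 3.8  7.  64.1] turns [-0.002  0.004  0.002] or [-7.000e-03 -2.000e-03 -3.139e+00]
```

```bash
python3 -m inch '[[[4,7,20,0,0,0],[0,0,25,0,0,0],[0,0,15,0,0,0],[0,0,0,0,0,0],[0,0,0,0,0,0]]]'; python3 d.py 464 44 1 -87; cat > look.py <<'E'
import sys
from rig import get_image,robot
from h import *
x,y,z=map(float,sys.argv[2:5]);o=[]
for n in("top","side"):
    p=get_image(n);u,v=proj(p,[[x,y,z]])[0].astype(int);u=min(max(u,40),600);v=min(max(v,40),360)
    c=p["img"][v-40:v+40,u-40:u+40];o.append(cv2.resize(c,(400,400),interpolation=cv2.INTER_CUBIC))
cv2.imwrite(f"pics/{sys.argv[1]}.png",np.hstack(o)[:,:,::-1])
E
python3 look.py l1 464 44 10
```

```text
t: 3.2
tcp_pos: [469.4, 44.4, 60.0]
orientation: [-0.073, 3.123, -0.004]
ft_force: [0.2, 0.3, 0.7]
gripper_width: 85.2
t 3.2 tcp [469.4  44.4  60. ] toolz [ 0.018 -0.002 -1.   ] jaw 92.7 w 85.2 F [0.2 0.3 0.7] q6 -0.09 q1 -0.05
shift [ 6.4  0.  58.9] turns [-0.003  0.018 -0.006] or [0.028 0.004 3.136]
```

View pics/l1.png

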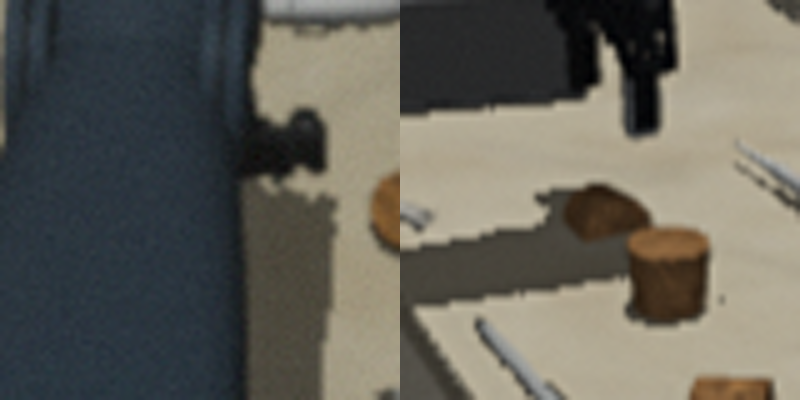

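The picture shows the open gripper above the left half (side crop, half at ~(605,210)), nothing in the way. Descending.

```bash
python3 -m inch '[[[6,0,15,0,0.018,0],[0,0,15,0,0,0],[0,0,10,0,0,0],[0,0,0,0,0,0],[0,0,0,0,0,0]]]'; python3 d.py 464 44 1 -87; python3 look.py l2 464 44 10
```

```text
t: 3.8
tcp_pos: [465.8, 43.6, 20.7]
orientation: [-0.072, 3.137, -0.005]
ft_force: [0.7, 0.1, 0.0]
gripper_width: 85.5
t 3.8 tcp [465.8  43.6  20.7] toolz [ 0.004 -0.003 -1.   ] jaw 92.6 w 85.5 F [0.7 0.1 0. ] q6 -0.09 q1 -0.05
shift [ 1.9  0.5 19.7] turns [-0.003  0.003 -0.007] or [0.005 0.005 3.135]
```

View pics/l2.png

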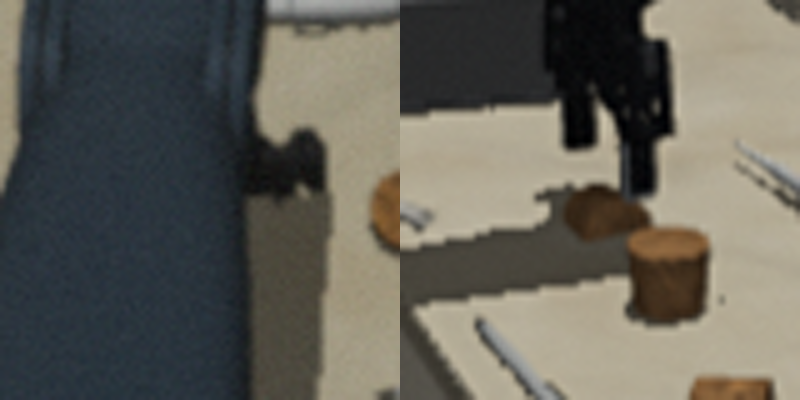

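Fingers straddle the half (near tip at ~(638,190), far one at ~(577,147) in the side crop). Lowering and closing.

```bash
python3 -m inch '[[[2,0,10,0,0,0],[0,0,8,0,0,0],[0,0,2,0,0,0],[0,0,0,0,0,0],[0,0,0,0,0,0]]]' ; python3 d.py 464 44 1 -87
```

```text
t: 4.4
tcp_pos: [464.6, 43.5, 0.1]
orientation: [-0.072, 3.135, -0.005]
ft_force: [0.4, -0.1, 0.8]
gripper_width: 85.0
t 4.4 tcp [4.646e+02 4.350e+01 1.000e-01] toolz [ 0.006 -0.003 -1.   ] jaw 92.6 w 85.0 F [ 0.4 -0.1  0.8] q6 -0.09 q1 -0.05
shift [ 0.6  0.6 -0.9] turns [-0.004  0.005 -0.006] or [0.009 0.006 3.135]
```

```bash
python3 -m inch '[[[0,0,0,0,0,0],[0,0,0,0,0,0],[0,0,0,0,0,0],[0,0,0,0,0,0],[0,0,0,0,0,0],[0,0,0,0,0,0],[0,0,0,0,0,0],[0,0,0,0,0,0]]]' 0; python3 -m inch '[[[0,0,-15,0,0,0],[0,0,-30,0,0,0],[0,0,-30,0,0,0],[0,0,-30,0,0,0],[0,0,-20,0,0,0],[0,0,0,0,0,0]]]'; python3 d.py 473 347 160 -87;  python3 look.py l3 464 44 60
```

```text
t: 5.2
tcp_pos: [465.8, 43.4, 1.4]
orientation: [-0.072, 3.133, -0.006]
ft_force: [-1.0, -0.3, -0.2]
gripper_width: 38.9
t: 5.8
tcp_pos: [461.9, 44.0, 127.5]
orientation: [-0.072, 3.14, -0.005]
ft_force: [0.1, -0.0, -1.2]
gripper_width: 38.6
t 5.8 tcp [461.9  44.  127.5] toolz [ 0.001 -0.003 -1.   ] jaw 92.6 w 38.6 F [ 0.1 -0.  -1.2] q6 -0.09 q1 -0.05
shift [-25.  302.1 -33.4] turns [-0.003  0.    -0.006] or [1.000e-03 5.000e-03 3.135e+00]
```

View pics/l3.png

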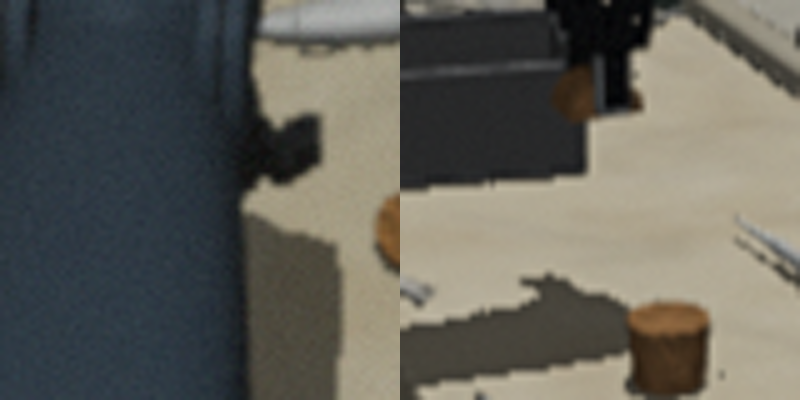

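The half is held (width 38.6 mm), visible between the fingers at ~(600,90) in the side crop; the whole stopper is untouched. Up and over to the bin.

```bash
python3 -m inch '[[[0,0,-25,0,0,0],[-5,20,-25,0,0,0],[-5,35,0,0,0,0],[-5,40,0,0,0,0],[-5,40,0,0,0,0],[-5,40,0,0,0,0],[-5,40,0,0,0,0],[-5,40,0,0,0,0],[-5,25,0,0,0,0],[0,0,0,0,0,0]]]'; python3 d.py 502.5 341.6 30 79.6
```

```text
t: 6.9
tcp_pos: [478.3, 332.8, 147.8]
orientation: [0.062, -3.1, 0.018]
ft_force: [0.1, -0.6, 0.2]
gripper_width: 38.9
t 6.9 tcp [478.3 332.8 147.8] toolz [-0.04  -0.012 -0.999] jaw 92.3 w 38.9 F [ 0.1 -0.6  0.2] q6 0.45 q1 0.49
shift [-29.3   9.1 116.6] turns [-0.015 -0.039  0.222] or [ 0.058 -0.022 -2.919]
```

```bash
python3 -m inch '[[[-20,6,0,-0.01,-0.03,0],[-9,3,0,-0.005,-0.01,0],[0,0,0,0,0,0.12],[0,0,0,0,0,0.1],[0,0,0,0,0,0],[0,0,0,0,0,0]]]'; python3 d.py 502.5 341.6 30 79.6;  python3 look.py l4 500 345 100
```

```text
t: 7.5
tcp_pos: [502.3, 337.9, 135.3]
orientation: [-0.291, -3.111, 0.013]
ft_force: [-0.2, 0.1, -0.2]
gripper_width: 38.5
t 7.5 tcp [502.3 337.9 135.3] toolz [-0.018 -0.007 -1.   ] jaw 79.3 w 38.5 F [-0.2  0.1 -0.2] q6 0.67 q1 0.48
shift [ -1.3   4.8 105.3] turns [-0.01  -0.017 -0.005] or [-0.026  0.015  3.136]
```

View pics/l4.png

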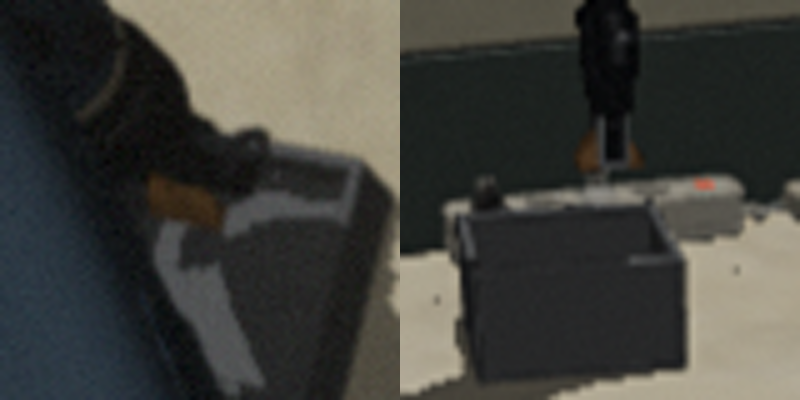

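The half hangs above the far part of the bin (side crop ~(610,150), bin rim ~(470-680,210-265)). Lowering in.

```bash
python3 -m inch '[[[-1,5,20,-0.01,-0.017,0],[0,0,25,0,0,0],[0,0,25,0,0,0],[0,0,20,0,0,0],[0,0,5,0,0,0],[0,0,0,0,0,0],[0,0,0,0,0,0]]]'; python3 d.py 502.5 341.6 30 79.6
```

```text
t: 8.3
tcp_pos: [506.0, 342.8, 41.0]
orientation: [0.284, 3.123, 0.006]
ft_force: [-0.5, -0.4, 0.9]
gripper_width: 38.7
t 8.3 tcp [506.  342.8  41. ] toolz [ 0.006  0.003 -1.   ] jaw 79.6 w 38.7 F [-0.5 -0.4  0.9] q6 0.67 q1 0.49
shift [ 3.3 -1.8 10.9] turns [ 0.004  0.006 -0.   ] or [ 0.009 -0.007  3.142]
```

```bash
python3 -m inch '[[[3,-2,8,0,0,0],[0,0,3,0,0,0],[0,0,0,0,0,0]]]'; python3 -m inch '[[[0,0,0,0,0,0],[0,0,0,0,0,0],[0,0,0,0,0,0],[0,0,0,0,0,0]]]' 0.7; python3 -m inch '[[[0,0,-20,0,0,0],[0,0,-30,0,0,0],[0,0,-30,0,0,0],[0,0,-30,0,0,0],[0,0,-30,0,0,0],[0,0,-10,0,0,0],[0,0,0,0,0,0]]]'; python3 d.py 434 -219 160 -29;  python3 look.py l5 490 345 60
```

```text
t: 8.6
tcp_pos: [504.8, 342.4, 32.8]
orientation: [0.283, 3.118, 0.011]
ft_force: [-0.0, 0.2, -0.5]
gripper_width: 38.8
t: 9.0
tcp_pos: [505.9, 343.0, 34.5]
orientation: [0.283, 3.115, 0.014]
ft_force: [0.2, 0.5, 0.8]
gripper_width: 59.5
t: 9.7
tcp_pos: [502.4, 341.2, 187.4]
orientation: [0.283, 3.119, 0.01]
ft_force: [0.1, 0.6, -0.8]
gripper_width: 60.1
t 9.7 tcp [502.4 341.2 187.4] toolz [ 0.01   0.005 -1.   ] jaw 79.6 w 60.1 F [ 0.1  0.6 -0.8] q6 0.67 q1 0.49
shift [ -33.3 -563.5   23.7] turns [ 0.     0.012 -1.246] or [ 1.400e-02 -1.000e-03  1.896e+00]
```

View pics/l5.png

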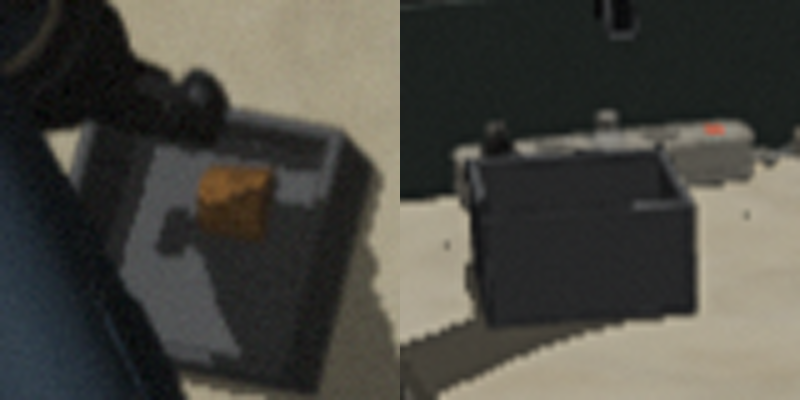

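First half lies in the bin (top crop ~(235,205)). On to the second half.

```bash
python3 -m inch '[[[-1,-30,0,0,0,0],[-3,-48,0,0,0,0],[-3,-48,0,0,0,0],[-3,-48,0,0,0,0],[-3,-48,0,0,0,0],[-3,-48,0,0,0,0],[-3,-48,0,0,0,0],[-3,-48,0,0,0,0],[-3,-48,0,0,0,0],[-3,-48,0,0,0,0],[-3,-48,0,0,0,0],[-1,-20,0,0,0,0]]]' 1; python3 d.py 434 -219 160 -29
```

```text
t: 11.0
tcp_pos: [422.7, -200.6, 152.2]
orientation: [-0.266, -3.094, -0.006]
ft_force: [0.1, -0.2, 0.0]
gripper_width: 85.2
t 11.0 tcp [ 422.7 -200.6  152.2] toolz [-0.035  0.007 -0.999] jaw 80.2 w 85.2 F [ 0.1 -0.2  0. ] q6 -0.41 q1 -0.58
shift [-14.  -16.2  -8.3] turns [ 0.023 -0.031 -1.236] or [-0.034 -0.025  1.905]
```

```bash
python3 -m inch '[[[-7,-8,0,0.01,-0.015,0],[-7,-8,0,0.01,-0.015,0],[0,0,0,0,0,-0.14],[0,0,0,0,0,-0.14],[0,0,0,0,0,-0.14],[0,0,0,0,0,-0.14],[0,0,0,0,0,-0.14],[0,0,0,0,0,-0.14],[0,0,0,0,0,-0.14],[0,0,0,0,0,-0.14],[0,0,0,0,0,-0.1],[0,0,0,0,0,0]]]'; python3 d.py 434 -219 60 -29
```

```text
t: 12.2
tcp_pos: [434.7, -205.7, 137.4]
orientation: [1.654, -2.648, -0.005]
ft_force: [0.1, 1.2, 0.1]
gripper_width: 85.5
t 12.2 tcp [ 434.7 -205.7  137.4] toolz [-0.018 -0.008 -1.   ] jaw 154.0 w 85.5 F [0.1 1.2 0.1] q6 -1.69 q1 -0.57
shift [11.1 -6.2 77.5] turns [ 0.013 -0.015  0.052] or [ 0.024  0.019 -3.09 ]
```

```bash
python3 -m inch '[[[11,-6,0,0.013,-0.015,0],[0,0,25,0,0,0.05],[0,0,25,0,0,0],[0,0,15,0,0,0],[0,0,0,0,0,0],[0,0,0,0,0,0]]]'; python3 d.py 434 -219 0 -29; python3 look.py l6 434 -219 10
```

```text
t: 12.8
tcp_pos: [438.0, -212.6, 69.2]
orientation: [-1.589, 2.707, -0.001]
ft_force: [-0.3, 0.7, 0.6]
gripper_width: 85.2
t 12.8 tcp [ 438.  -212.6   69.2] toolz [ 0.003  0.001 -1.   ] jaw 150.8 w 85.2 F [-0.3  0.7  0.6] q6 -1.65 q1 -0.59
shift [ 7.7  0.5 69.2] turns [-0.002  0.002 -0.003] or [3.000e-03 3.000e-03 3.139e+00]
```

View pics/l6.png

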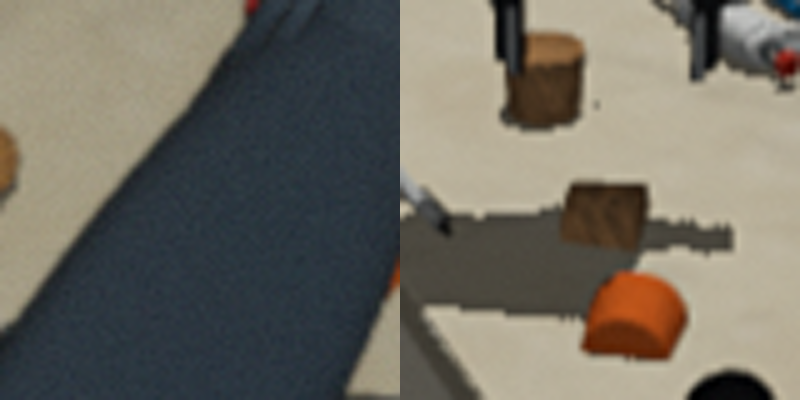

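The fingers (side crop (510,65), (705,75)) sit centred over the half at (605,215).

```bash
python3 -m inch '[[[8,0,20,0,0,0],[0,0,20,0,0,0],[0,0,7,0,0,0],[0,0,0,0,0,0],[0,0,0,0,0,0]]]'; python3 d.py 434 -219 0 -29; python3 look.py l7 434 -219 10
```

```text
t: 13.4
tcp_pos: [439.5, -222.8, 28.4]
orientation: [-1.586, 2.702, -0.02]
ft_force: [0.3, 0.4, -0.0]
gripper_width: 85.5
t 13.4 tcp [ 439.5 -222.8   28.4] toolz [ 0.014 -0.007 -1.   ] jaw 150.8 w 85.5 F [ 0.3  0.4 -0. ] q6 -1.67 q1 -0.61
shift [-0.6  7.1 28.3] turns [-0.015  0.001 -0.003] or [1.000e-03 2.400e-02 3.138e+00]
```

View pics/l7.png

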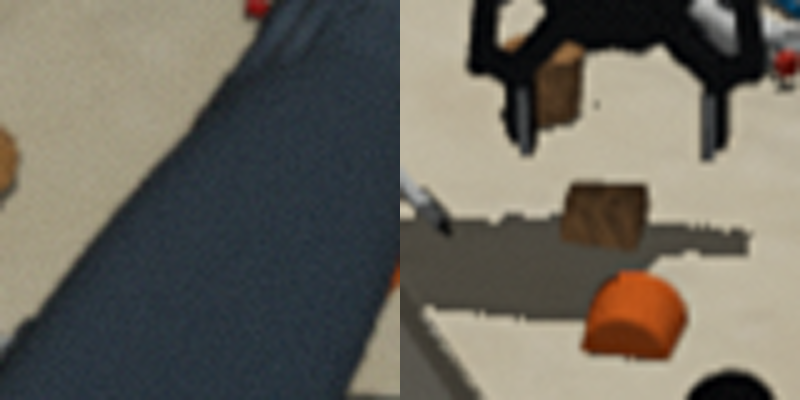

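Half lies centred between the fingers; a small correction along the jaw, then down.

```bash
python3 -m inch '[[[0,6,8,-0.012,0,0],[0,0,10,0,0,0],[0,0,8,0,0,0],[0,0,0,0,0,0],[0,0,0,0,0,0]]]'; python3 d.py 434 -219 0 -29
```

```text
t: 14.0
tcp_pos: [435.1, -220.3, 1.7]
orientation: [-1.589, 2.707, -0.007]
ft_force: [0.1, -0.5, 0.5]
gripper_width: 85.1
t 14.0 tcp [ 435.1 -220.3    1.7] toolz [ 0.005 -0.002 -1.   ] jaw 150.8 w 85.1 F [ 0.1 -0.5  0.5] q6 -1.67 q1 -0.61
shift [-0.6  1.7  1.7] turns [-0.005  0.    -0.003] or [1.000e-03 8.000e-03 3.139e+00]
```

```bash
python3 -m inch '[[[0,0,0,0,0,0],[0,0,0,0,0,0],[0,0,0,0,0,0],[0,0,0,0,0,0],[0,0,0,0,0,0],[0,0,0,0,0,0],[0,0,0,0,0,0],[0,0,0,0,0,0]]]' 0; python3 -m inch '[[[0,0,-15,0,0,0],[0,0,-30,0,0,0],[0,0,-30,0,0,0],[0,0,-30,0,0,0],[0,0,-30,0,0,0],[0,0,-20,0,0,0],[0,0,0,0,0,0]]]'; python3 d.py 443.5 352.4 160 79.6;  python3 look.py l8 434 -219 100
```

```text
t: 14.8
tcp_pos: [436.0, -220.9, 2.8]
orientation: [-1.588, 2.706, -0.01]
ft_force: [0.2, -0.5, -0.7]
gripper_width: 38.8
t: 15.5
tcp_pos: [432.5, -218.7, 159.9]
orientation: [-1.59, 2.709, 0.001]
ft_force: [1.3, -0.2, -0.0]
gripper_width: 39.0
t 15.5 tcp [ 432.5 -218.7  159.9] toolz [ 0.     0.001 -1.   ] jaw 150.8 w 39.0 F [ 1.3 -0.2 -0. ] q6 -1.67 q1 -0.61
shift [-504.   268.8    0.6] turns [1.000e-03 1.000e-03 1.243e+00] or [-1.000e-03  1.000e-03 -1.898e+00]
```

View pics/l8.png

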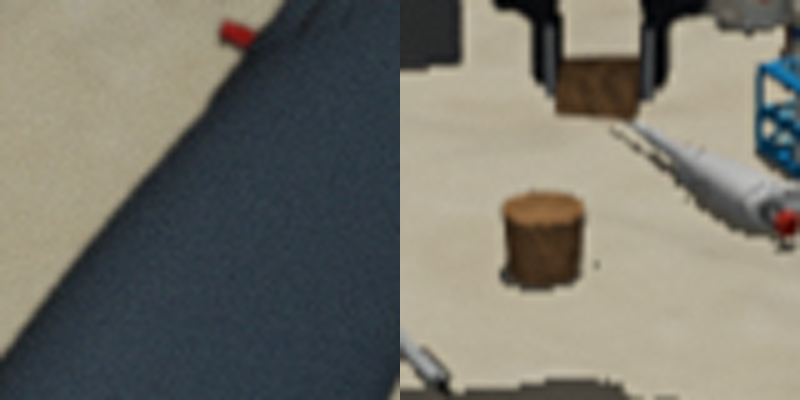

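Second half held at ~(597,88) in the side crop; whole stopper standing. Back to the bin.

```bash
python3 -m inch '[[[0,0,-25,0,0,0],[-20,11,-10,0,0,0],[-42,22,-3,0,0,0],[-42,22,-3,0,0,0],[-42,22,-3,0,0,0],[-42,22,-3,0,0,0],[-42,22,-3,0,0,0],[-42,22,-3,0,0,0],[-42,22,-3,0,0,0],[-42,22,-3,0,0,0],[-42,22,-3,0,0,0],[-30,16,-3,0,0,0]]]'; python3 d.py 443.5 352.4 150 79.6
```

```text
t: 16.8
tcp_pos: [434.4, 280.0, 197.8]
orientation: [1.555, -2.688, -0.047]
ft_force: [0.6, 0.2, 0.4]
gripper_width: 39.0
t 16.8 tcp [434.4 280.  197.8] toolz [-0.046  0.008 -0.999] jaw 150.1 w 39.0 F [0.6 0.2 0.4] q6 -0.62 q1 0.43
shift [-68.1  26.1  48. ] turns [ 0.028 -0.041  1.23 ] or [ 0.045  0.031 -1.91 ]
```

```bash
python3 -m inch '[[[-25,10,0,0.014,-0.02,0],[-25,9,0,0.014,-0.02,0],[-15,6,0,0,0,0],[0,0,0,0,0,0.14],[0,0,0,0,0,0.14],[0,0,0,0,0,0.14],[0,0,0,0,0,0.14],[0,0,0,0,0,0.14],[0,0,0,0,0,0.14],[0,0,0,0,0,0.14],[0,0,0,0,0,0.14],[0,0,0,0,0,0.1]]]'; python3 d.py 443.5 352.4 130 79.6
```

```text
t: 18.0
tcp_pos: [429.3, 350.8, 161.5]
orientation: [-0.326, -3.075, 0.006]
ft_force: [0.0, 0.0, -0.5]
gripper_width: 39.1
t 18.0 tcp [429.3 350.8 161.5] toolz [-0.05   0.002 -0.999] jaw 77.9 w 39.1 F [ 0.   0.  -0.5] q6 0.76 q1 0.55
shift [-15.1   4.8  30.8] turns [-0.008 -0.049 -0.03 ] or [-0.076  0.013  3.111]
```

```bash
python3 -m inch '[[[-15,5,0,-0.008,-0.045,-0.03],[0,0,10,0,0,0],[0,0,15,0,0,0],[0,0,0,0,0,0],[0,0,0,0,0,0]]]'; python3 d.py 443.5 352.4 32 79.6;python3 look.py l9 470 345 80
```

```text
t: 18.5
tcp_pos: [438.5, 348.9, 122.3]
orientation: [-0.285, -3.108, 0.018]
ft_force: [-0.5, -0.0, 0.1]
gripper_width: 39.0
t 18.5 tcp [438.5 348.9 122.3] toolz [-0.022 -0.009 -1.   ] jaw 79.5 w 39.0 F [-0.5 -0.   0.1] q6 0.73 q1 0.55
shift [-6.1  5.6 90.1] turns [-0.013 -0.02  -0.002] or [-0.031  0.021  3.14 ]
```

View pics/l9.png

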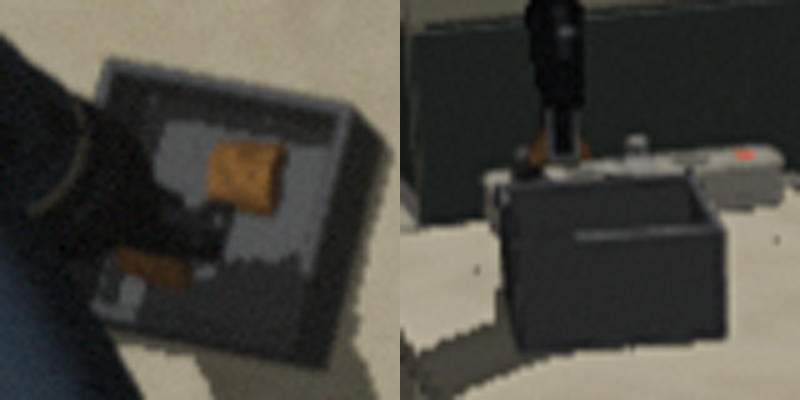

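Held half (top crop ~(155,265)) is over the near part of the bin, the first at (247,178); they won't overlap once lowered.

```bash
python3 -m inch '[[[-5,5,15,-0.013,-0.02,0],[0,0,20,0,0,0],[0,0,20,0,0,0],[0,0,20,0,0,0],[0,0,8,0,0,0],[0,0,0,0,0,0],[0,0,0,0,0,0]]]'; python3 d.py 443.5 352.4 32 79.6
```

```text
t: 19.3
tcp_pos: [448.5, 355.7, 43.6]
orientation: [0.287, 3.119, 0.012]
ft_force: [0.3, 0.9, -0.5]
gripper_width: 38.9
t 19.3 tcp [448.5 355.7  43.6] toolz [ 0.01   0.007 -1.   ] jaw 79.5 w 38.9 F [ 0.3  0.9 -0.5] q6 0.74 q1 0.55
shift [ 4.4 -4.3 11.5] turns [ 0.008  0.009 -0.002] or [ 0.014 -0.013  3.139]
```

```bash
python3 -m inch '[[[5,-4,8,0,0,0],[0,0,3,0,0,0],[0,0,0,0,0,0]]]'; python3 -m inch '[[[0,0,0,0,0,0],[0,0,0,0,0,0],[0,0,0,0,0,0],[0,0,0,0,0,0],[0,0,0,0,0,0]]]' 0.7; python3 -m inch '[[[0,0,-20,0,0,0],[0,0,-30,0,0,0],[0,0,-30,0,0,0],[0,0,-30,0,0,0],[0,0,-30,0,0,0],[0,0,-20,0,0,0],[0,0,-20,0,0,0],[0,0,0,0,0,0]]]'; python3 d.py 300 150 230 79.6
```

```text
t: 19.6
tcp_pos: [444.4, 353.8, 34.9]
orientation: [0.287, 3.115, 0.017]
ft_force: [-0.5, -0.7, -0.3]
gripper_width: 38.9
t: 20.1
tcp_pos: [445.4, 354.4, 36.5]
orientation: [0.287, 3.112, 0.019]
ft_force: [-0.2, -0.1, -0.5]
gripper_width: 59.7
t: 20.9
tcp_pos: [441.2, 351.7, 221.4]
orientation: [0.287, 3.116, 0.016]
ft_force: [0.2, 0.4, 0.8]
gripper_width: 60.0
t 20.9 tcp [441.2 351.7 221.4] toolz [ 0.014  0.009 -1.   ] jaw 79.5 w 60.0 F [0.2 0.4 0.8] q6 0.74 q1 0.55
shift [ 101.8 -224.   -12.2] turns [ 0.011  0.012 -0.002] or [ 0.019 -0.017  3.139]
```

Move aside for an open view and check.

```bash
python3 -m inch '[[[20,-40,-3,0,0,0],[20,-45,-3,0,0,0],[20,-45,-3,0,0,0],[20,-45,-3,0,0,0],[20,-45,-3,0,0,0],[0,0,0,0,0,0],[0,0,0,0,0,0]]]'; python3 look.py l10 473 347 60; python3 - <<'E'
from rig import *
from h import *
p=get_image("top");cv2.imwrite("pics/top9.png",p["img"][:,:,::-1])
for n in("half_1","whole_stopper"):
    for d in regions_of(p,n):
        w=pts(p,d["mask"]);print(n,round(d["score"],2),d["uv"],np.median(w,0).round())
p=get_image("side")
for d in regions_of(p,"whole_stopper"):
        w=pts(p,d["mask"]);print(round(d["score"],2),d["uv"],w.mean(0).round())
E
```

```text
t: 21.6
tcp_pos: [297.7, 149.0, 220.7]
orientation: [0.287, 3.128, 0.002]
ft_force: [-0.5, -1.2, -0.0]
gripper_width: 59.9
half_1 0.73 [419.8, 229.7] [ 403. -319.   20.]
half_1 0.5 [449.8, 228.4] [ 409. -411.   19.]
half_1 0.46 [204.2, 189.8] [503. 339.  23.]
whole_stopper 0.5 [343.2, 205.5] [457. -81.  41.]
0.68 [319.8, 229.4] [452. -94.  24.]
```

View pics/l10.png

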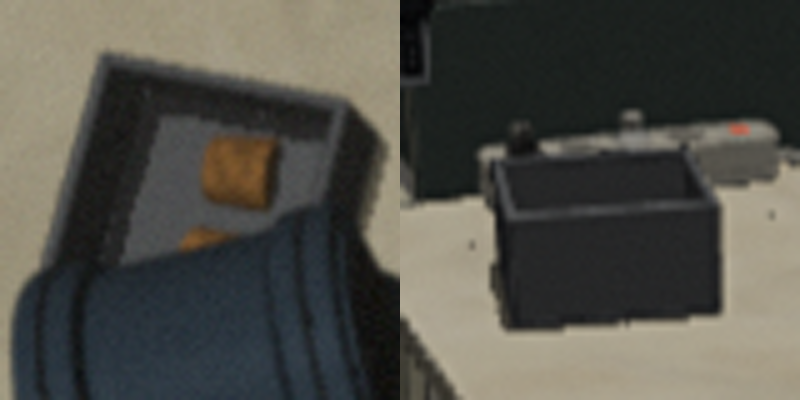

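View pics/top9.png

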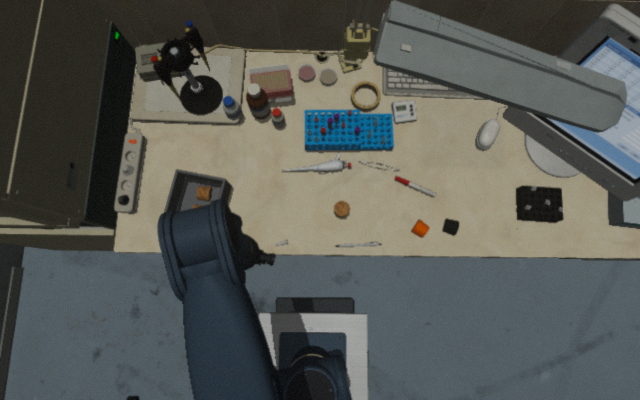

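Both halves show inside the bin (top picture (204,190) and, partly hidden by the arm, (201,207)). The whole stopper stands at its old spot (343,208), and the look-alikes have not moved.

```bash
python3 -c "
from rig import robot
print(robot.get_state()['joint_vel'].round(3)); print(robot.sign_off())"
```

```text
[-0.001 -0.006 -0.     0.002  0.001 -0.001]
the job is handed in; nothing more can be done
None
```

Both brown cork halves are in the grey waste bin, and I handed the job in at about 22 s of the 54 s allowed. I gripped each half across its end faces, lowered it into the bin and let go.

- **Halves:** in the last top picture both lie side by side inside the bin. The arm partly hid the second one and the network did not report it, so I confirmed that one by eye only.
- **Whole stopper:** it is still standing at its starting spot; measured at about (457, -81) mm, against (456, -80) mm at the start.
- **Look-alikes:** the orange and black pieces have not moved.
- **Robot:** it was still and clear of everything at hand-in. Wrist force readings stayed under 2 N throughout.

The top and side cameras disagreed on the halves' positions by 3 to 7 mm, which stayed within the open jaw's clearance.

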